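# Assemble the chocolate showpiece

### The job

Build the Easter showpiece on the round cake board, one piece after another from the bottom up: the largest chocolate drum, then the middle one, then the smallest, and the rabbit with upright ears on top, each piece upright and centred on what is under it. Also set the crouching rabbit upright in the middle of the square cake board (at any time); the rabbits may face any way. Leave the piping nozzle, the ring cutter and the ramekin where they are.

Things in the scene. Friction and masses are not known exactly. Their poses are not given: they have to be found in the camera images.
- drum_large_mid (a point): The largest of three loose, round, fluted milk-chocolate drums (solid discs standing on a flat face): 68 mm across, 32 mm tall. Point at its centre, 16 mm above its underside; z is its axis, up at the start.
- drum_middle_mid (a point): The middle-sized of three loose, round, fluted milk-chocolate drums (solid discs standing on a flat face): 57 mm across, 30 mm tall. Point at its centre, 15 mm above its underside; z is its axis, up at the start.
- drum_small_mid (a point): The smallest of three loose, round, fluted milk-chocolate drums (solid discs standing on a flat face): 46 mm across, 28 mm tall. Point at its centre, 14 mm above its underside; z is its axis, up at the start.
- rabbit_upright_mid (a point): Loose milk-chocolate rabbit sitting up with two ears pointing up, 78 mm tall. Its body is an upright round drum 34 mm across from the flat underside to 42 mm up; the head and ears are above that. Point on the body's axis, 39 mm above its underside; -x is where the nose points (the paws and nose reach 22 mm from the axis, the tail 24 mm behind), z up. Grip the body across its y.
- rabbit_crouching_mid (a point): Loose milk-chocolate rabbit crouching with its ears laid back, 42 mm tall, 70 mm long, 36 mm wide; its rounded body has upright sides from about 10 to 22 mm above the underside. Point in the middle of it, 21 mm above its flat underside; -x is where the nose points, y across it, z up. Grip it across its width.
- board_round: Round white cake board lying fixed on the table, 110 mm across, 6 mm thick, empty. Origin at the centre of its underside, on the table; z up.
- board_square: Square white cake board lying fixed on the table, 100 by 100 mm, 6 mm thick, empty. Origin at the centre of its underside, on the table; x and y along its edges, z up.
- nozzle_mid (a point): Bystander: loose steel piping nozzle, a cone 22 mm across at the foot and 36 mm tall, standing on the table. Point on its axis, 18 mm up.
- cutter_mid (a point): Bystander: loose steel ring cutter, open at the top, 52 mm across, 22 mm tall, lying on the table. Point at its centre, 11 mm up.
- ramekin_mid (a point): Bystander: loose small white ceramic bowl, 60 mm across, 34 mm tall. Point on its axis, 17 mm up.
There are look-alikes about, which are no part of the job. Leave any green or pink look-alike of the part that bears drum_middle_mid alone.

How it is judged:
By the outcome, as a careful person would: the job done as asked, in the order asked, and still so for the second after the job is handed in, with the robot touching nothing.
It also fails if it takes over 141 s, if anything falls off the work surface, if the arm or the gripper's body presses on something with over 40 N, if the wrist force passes 120 N, or if a joint passes its speed limit or range.

### The arm

A 6-joint arm with a two-finger parallel gripper is mounted at the origin on the work surface. World frame = base frame: x ahead of the robot, y to its left, z up, the work surface at z = 0. Lengths are in mm, angles in degrees, forces in N, time in s.
With the tool pointing down it reaches from about 350 to 850 mm from the base axis. Payload 8.1 kg.
Tool frame: the origin (TCP) lies midway between the tips of the shut fingers; the grasp point (between the pads) lies 19 mm behind it (r.grip_point_offset is the distance from the TCP to the grasp point, in mm); z points along the fingers, y is the line along which they close (so a half turn about z gives the same grasp; the last joint's range is limited). The gripper opens to 85 mm and grips with 20 to 120 N. Pads are 22 mm wide; open, the fingers measure 114 mm over their backs; the gripper's body (76 mm by 85 mm) begins 54 mm behind the grasp point. The pads swing forward as they close: fully open they stand 13 mm farther back than shut.
Start: joints at [-71.528, 7.471, 85.268, -0, 87.261, -4.893], TCP at [237.974, -550.794, 231.292] pointing down, gripper open.
Joint ranges: [-169.43, 169.43], [-51.17, 129.36], [1.28, 143.12], [-76.62, 256.62], [0, 156.53], [-152.29, 152.29]. Speed limits (degrees/s): [136.94, 136.94, 159.86, 180, 180, 180].

### API

Orientations are given as [roll, pitch, yaw] about the fixed x, y, z axes, in that order (R = Rz(yaw) Ry(pitch) Rx(roll)).
In Python, from bench import r gives the robot as it stands.
- The arm moves only by the shell command python3 -m inch 'ROWS' [FORCE]. ROWS is JSON, one flat list of numbers, 7 for each row, row after row: the shift along the world's x, y, z in m, then the turn, a rotation vector about the world's x, y, z in degrees, then the closure in counts, from 0 (fully open) to 255 (shut). A call has 1 to 10 rows; each row shifts and turns the commanded pose from where the row before left it; what a row does not reach is not made up. A row lasts 1/10 s, in which the tool goes at most 50 mm and 8.59 degrees, less where a joint would pass 70% of its speed; a pose out of reach is approached as far as the arm can. A call with a gripper value outside its range is refused whole. The fingers move at their own pace and stop on an object; FORCE is the grip in N (left out, the last holds). Time passes only in rows, so rows that do not move let the fingers close. It gives the time, the measured TCP pose, the force and the opening at its end, in the units of the state.
- r.sense(): the state, without advancing time (a new reading comes with each control period).
- r.snapshot(name): name is "scene" or "top" or "wrist"; returns (picture, depth): 384x512x3 uint8, red, green, blue; 384x512 float32, mm along the optical axis (not along the pixel's ray), 0 where there is no reading.
- r.get_calibration(name): a dict with "fovy" (degrees; the focal length in pixels is half the picture's height over the tangent of half this angle, whatever the lens; pixels are square), "cx", "cy" (the principal point, pixels), "position" and "rotation" of the camera in the world; the wrist camera has in their place "tool_from_camera" (4x4, takes a point from camera to tool coordinates, whose origin is the TCP and whose axes are the flange's). Camera axes: x right, y up, looking along -z (the intrinsics and any distortion apply to the point x, -y, -z); pixel columns grow to the right and rows downward; lengths in mm; the calibration is good to about 2 mm. A picture is of the moment at which its call begins: read the wrist's pose just before it. get_calibration takes no time and is no camera call.
- r.hand_in(): hands the job in, once; it reports no verdict.
The state is a dict: "time": time; "joint_pos": joint angles; "qd": joint speeds; "joint_efforts": joint torques, N m; "tool_pos": TCP position; "tcp_rot": TCP orientation; "ft_force": force on the tool from outside, world axes, zero at the start; "wrist_torque": the same for the moment, N m; "finger_gap": finger opening in mm.
Only numpy, scipy, OpenCV 4.12 (cv2) and the standard library are available. Lean on these libraries where they do the work, as an engineer would, in place of code of your own. Each camera call takes 0.05 s, during which the arm holds its last target. There are 200 camera calls.

## Working session

There is one attempt and no reset: what is moved stays moved. The work goes in short steps, Python scripts to look and compute and a shell command to move; the robot and the scene stay as the last step left them, time stands still between calls to the robot, and variables do not carry over. Pictures are saved under pics/ and viewed, on a budget of 14 in all, crops included, one or two more only if the job needs it, and the job is handed in when it is done.

```bash
ls; mkdir -p pics
cat > h.py <<'E'
import numpy as np, cv2
from bench import r
def snap(n,f=None):
    s=r.sense(); im,d=r.snapshot(n)
    if f: cv2.imwrite('pics/'+f,cv2.cvtColor(im,cv2.COLOR_RGB2BGR))
    return im,d,s
E
python3 - <<'E'
from h import *
for n in ('top','scene','wrist'):
    im,d,s=snap(n,n+'0.png'); np.savez(n+'0.npz',im=im,d=d)
    print(n,r.get_calibration(n))
print(s)
a=[cv2.imread('pics/top0.png'),cv2.imread('pics/scene0.png')]
E
```

```text
pics
top {'fovy': 51.20831274645767, 'cx': 255.2353545181676, 'cy': 192.9397192709921, 'position': array([ 275.55671433,   56.13926976, 1254.32853072]), 'rotation': array([ 12.65533227,   0.33840303, -94.69885073])}
scene {'fovy': 48.37673279779882, 'cx': 258.00529866137873, 'cy': 197.28844584655556, 'position': array([1343.27670517, -154.57883999,  965.49571747]), 'rotation': array([42.39174073,  0.80671924, 73.38343897])}
wrist {'fovy': 60.27587279412339, 'cx': 248.67212105424477, 'cy': 193.988178642973, 'tool_from_camera': array([[ 2.62271773e-04,  9.63402125e-01,  2.68060211e-01,
         6.70569896e+01],
       [ 9.99999890e-01, -1.48431636e-04, -4.44946269e-04,
         5.78977774e-01],
       [-3.88873565e-04,  2.68060298e-01, -9.63402058e-01,
        -1.42739797e+02],
       [ 0.00000000e+00,  0.00000000e+00,  0.00000000e+00,
         1.00000000e+00]])}
{'time': 0.1, 'joint_pos': array([-7.15289134e+01,  7.51127692e+00,  8.53230794e+01,  1.48600771e-03,
        8.72601913e+01, -4.89367889e+00]), 'qd': array([-0.0430528 ,  0.04948218, -0.21066364, -0.04147308, -0.02149652,
        0.12254276]), 'joint_efforts': array([ 7.91398561e-04, -5.70952821e+01, -5.01940870e+01, -2.02782167e-04,
        8.16285261e-03, -2.91513015e-05]), 'tool_pos': array([ 237.81920869, -550.32778051,  230.34376582]), 'tcp_rot': array([-1.79905924e+02, -9.54435275e-03,  2.33646854e+01]), 'ft_force': array([-0.54969431,  0.22419047,  0.86680218]), 'wrist_torque': array([ 0.03107662, -0.01409574, -0.00829069]), 'finger_gap': 85.44400530777197}
```

View pics/top0.png

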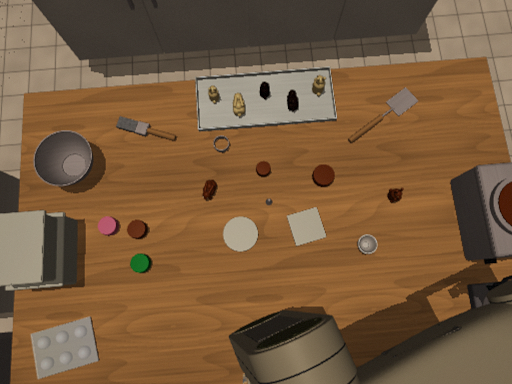

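View pics/scene0.png

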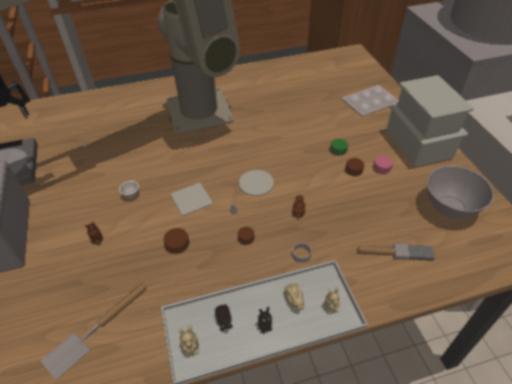

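```bash
cat >> h.py <<'E'
from scipy.spatial.transform import Rotation as Ro
def cam(n,s=None):
    c=r.get_calibration(n); f=192/np.tan(np.radians(c['fovy']/2))
    if n=='wrist':
        T=np.eye(4);T[:3,:3]=Ro.from_euler('xyz',s['tcp_rot'],degrees=True).as_matrix();T[:3,3]=s['tool_pos']
        T=T@c['tool_from_camera'];R,p=T[:3,:3],T[:3,3]
    else: R,p=Ro.from_euler('xyz',c['rotation'],degrees=True).as_matrix(),c['position']
    return f,c['cx'],c['cy'],R,p
def ray(C,u,v):
    f,cx,cy,R,p=C
    u=np.asarray(u,float);v=np.asarray(v,float)
    return p,np.stack([(u-cx)/f,-(v-cy)/f,-np.ones_like(u)],-1)@R.T
def plane(C,u,v,z):
    p,d=ray(C,u,v); return p+d*((z-p[2])/d[...,2])[...,None]
def cloud(C,d):
    v,u=np.mgrid[:384,:512]; p,q=ray(C,u,v); return p+q*d[...,None]
E
python3 - <<'E'
from h import *
z=np.load('top0.npz');im,d=z['im'],z['d'];C=cam('top');P=cloud(C,d)
hsv=cv2.cvtColor(im,cv2.COLOR_RGB2HSV)
for nm,u,v in [('large',323,175),('small',263,168),('mid',137,229),('pink',108,226),('green',140,263),('rabA',209,189),('rabB',395,195),('round',240,234),('square',307,226),('nozzle',269,202),('ramekin',368,244),('cutter',222,144)]:
    w=P[v-20:v+20,u-20:u+20].reshape(-1,3); dd=d[v-20:v+20,u-20:u+20].ravel()>0
    w=w[dd]; q=np.hypot(*(w[:,:2]-P[v,u,:2]).T)<55
    w=w[q]; t=np.median(w[w[:,2]<15][:,2]) if (w[:,2]<15).any() else 0
    m=w[w[:,2]>t+3.5] if nm in('round','square') else w[w[:,2]>8]
    print(nm,hsv[v,u],P[v,u].round(),'tbl',t.round(1),len(m),m.min(0).round(),m.max(0).round(),'mid',((m.min(0)+m.max(0))/2).round(1))
a=cv2.resize(im[160:220,180:240],(400,400),interpolation=2);b=cv2.resize(im[165:225,365:425],(400,400),interpolation=2)
cv2.imwrite('pics/crop1.png',np.hstack([a,b])[...,::-1])
E
```

```text
large [  9 208  87] [ 591. -178.   29.] tbl -0.1 389 [ 560. -215.   10.] [ 628. -145.   39.] mid [ 593.9 -180.1   24.5]
small [  9 203  94] [629.  10.  30.] tbl -0.3 178 [610. -14.   9.] [653.  32.  33.] mid [631.4   9.   21.2]
mid [  9 187 101] [467. 412.  32.] tbl -0.1 299 [441. 386.   8.] [499. 444.  37.] mid [470.2 415.   22.5]
pink [174 130 179] [484. 501.  31.] tbl 0.2 310 [460. 477.   9.] [517. 533.  35.] mid [488.4 504.7  21.8]
green [ 64 202 110] [363. 405.  31.] tbl 0.1 314 [337. 378.   9.] [394. 433.  36.] mid [365.4 405.6  22.3]
rabA [ 10 226  62] [572. 183.  41.] tbl -0.0 204 [539. 162.   8.] [610. 208.  49.] mid [574.9 185.1  28.8]
rabB [  9 237  43] [ 503. -385.   53.] tbl -0.3 165 [ 484. -408.    8.] [ 535. -376.   78.] mid [ 509.2 -392.3   43.1]
round [ 22  46 177] [429.  99.   5.] tbl 5.9 76 [381.  49.   9.] [482. 149.  14.] mid [431.9  98.8  11.5]
square [ 21  45 170] [ 436. -112.    6.] tbl 5.6 84 [ 396. -160.    9.] [486. -65.  14.] mid [ 441.2 -112.4   11.7]
nozzle [ 6 43 60] [519.   0.  24.] tbl -0.4 30 [516.  -7.   8.] [531.   9.  39.] mid [523.1   0.9  23.5]
ramekin [ 19  38 142] [ 365. -296.   -1.] tbl 0.1 248 [ 338. -316.    8.] [ 399. -255.   40.] mid [ 368.5 -285.7   23.9]
cutter [ 15 164 145] [730. 136.   3.] tbl 0.1 87 [703. 112.   8.] [785. 162.  25.] mid [743.9 137.   16.5]
```

View pics/crop1.png

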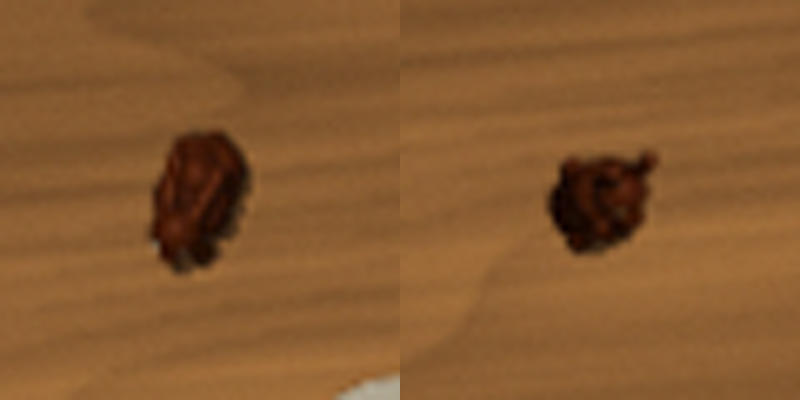

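Candidates (top view): brown drums at (323,175) large, (263,168) small, (137,229) middle, with the look-alikes pink (108,226) and green (140,263) to leave alone. Brown rabbits: (209,189) is long and low, so crouching. (395,195) is 78 mm high, so upright. The tray figures (blond and dark, around (213–319, 85–105)) are no part of the job. Start with the large drum.

```bash
python3 -m inch '[0.034,0.036,0,0,0,0,0, 0.034,0.036,0,0,0,0,0, 0.034,0.036,0,0,0,0,0, 0.034,0.036,0,0,0,0,0, 0.034,0.036,0,0,0,0,0, 0.034,0.036,0,0,0,0,0, 0.034,0.036,0,0,0,0,0, 0.034,0.036,0,0,0,0,0, 0.034,0.036,0,0,0,0,0, 0.034,0.036,0,0,0,0,0]' 60
python3 - <<'E'
from h import *
im,d,s=snap('wrist','w1.png');np.savez('w1.npz',im=im,d=d)
print(s['tool_pos'],s['tcp_rot'],s['ft_force'])
E
```

```text
time: 1.15
tool_pos: [578.9, -189.0, 231.0]
tcp_rot: [-180.0, 0.0, 23.4]
ft_force: [0.2, -0.7, 0.3]
finger_gap: 85.5
[ 578.94047538 -188.95215597  231.02253978] [-1.79989945e+02  1.66908458e-02  2.33683692e+01] [ 0.2366081  -0.72398078  0.34481927]
```

View pics/w1.png

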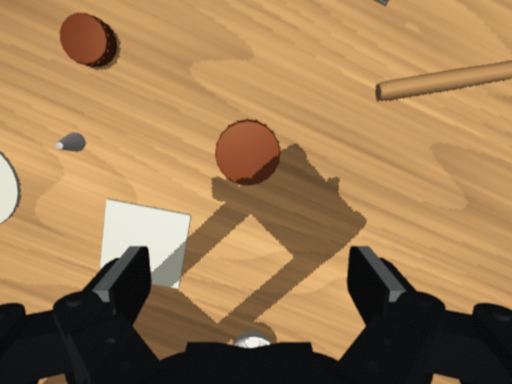

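```bash
cat >> h.py <<'E'
def disc(n,im,d,s,h,rad,near,rng=60,hue=(0,17),smin=165,zlo=None):
    """discs with top face at height h: returns centre (circle) , centroid, radius"""
    C=cam(n,s);P=cloud(C,cv2.medianBlur(d,5));hsv=cv2.cvtColor(im,cv2.COLOR_RGB2HSV)
    v,u=np.mgrid[:384,:512];Q=plane(C,u,v,h)
    m=(np.abs(P[...,2]-h)<7)&(np.hypot(Q[...,0]-near[0],Q[...,1]-near[1])<rng)&(d>0)
    m&=(hsv[...,1]>=smin)&(hsv[...,0]<=hue[1]) if smin>0 else (hsv[...,1]<-smin)
    m=cv2.morphologyEx(m.astype(np.uint8),cv2.MORPH_OPEN,np.ones((3,3),np.uint8))
    k,l,st,_=cv2.connectedComponentsWithStats(m); 
    if k<2: return None
    i=1+st[1:,4].argmax(); q=Q[l==i][:,:2]
    (c,rr)=cv2.minEnclosingCircle(q.astype(np.float32))
    return np.round(c,1),q.mean(0).round(1),round(rr,1),round(float(np.median(P[l==i][:,2])),1),'want',rad
E
python3 - <<'E'
from h import *
z=np.load('w1.npz');s=r.sense();z0=np.load('top0.npz')
for n,im,d in(('wrist',z['im'],z['d']),('top',z0['im'],z0['d'])):
    print(n)
    print('large',disc(n,im,d,s,32,34,(593,-180)))
    print('small',disc(n,im,d,s,28,23,(630,9)))
    print('mid',disc(n,im,d,s,30,28.5,(468,412)))
    print('round',disc(n,im,d,s,6,55,(430,99),80,smin=-80))
    print('sq',disc(n,im,d,s,6,70,(441,-112),80,smin=-80))
E
```

```text
wrist
large (array([ 597.9, -175.2]), array([ 593.6, -179.4]), 33.6, 31.7, 'want', 34)
small (array([636. ,  12.3]), array([635.6,  12.2]), 23.9, 28.4, 'want', 23)
mid None
round (array([443. ,  67.4]), array([445.5,  59.7]), 41.8, 6.0, 'want', 55)
sq (array([ 442.6, -106.4]), array([ 452.9, -107.2]), 68.9, 5.5, 'want', 70)
top
large (array([ 593.5, -179.6]), array([ 593.2, -179.9]), 33.9, 30.9, 'want', 34)
small (array([631.3,   9.1]), array([630.9,   9.2]), 22.5, 27.4, 'want', 23)
mid (array([470.3, 414.6]), array([470.5, 414.5]), 28.9, 29.9, 'want', 28.5)
round (array([430.2,  98.3]), array([429.9,  98.3]), 54.6, 5.8, 'want', 55)
sq (array([ 437.1, -109.7]), array([ 436.6, -110.1]), 68.4, 5.6, 'want', 70)
```

```bash
python3 -m inch '[0.002,0.0014,-0.03,0,0,0,0, 0.002,0.0014,-0.03,0,0,0,0, 0.002,0.0014,-0.03,0,0,0,0, 0.002,0.0014,-0.03,0,0,0,0, 0.002,0.0014,-0.03,0,0,0,0, 0.002,0.0014,-0.03,0,0,0,0, 0.002,0.0014,-0.03,0,0,0,0, 0.0015,0.001,-0.01,0,0,0,0, 0.0015,0.001,-0.01,0,0,0,0, 0,0,0,0,0,0,0]' 40
python3 -m inch '[0,0,0,0,0,0,255, 0,0,0,0,0,0,255, 0,0,0,0,0,0,255, 0,0,0,0,0,0,255, 0,0,0,0,0,0,255, 0,0,0,0,0,0,255]' 30
```

```text
time: 2.2
tool_pos: [594.7, -178.8, 0.7]
tcp_rot: [-180.0, 0.0, 23.4]
ft_force: [-0.9, -1.0, 0.3]
finger_gap: 85.2
time: 2.8
tool_pos: [596.4, -179.6, 3.4]
tcp_rot: [179.9, -0.1, 23.4]
ft_force: [-0.8, 0.7, 6.7]
finger_gap: 66.9
```

```bash
python3 -m inch '[0,0,0.003,0,0,0,0, 0,0,0.003,0,0,0,0, 0,0,0,0,0,0,0, 0,0,0,0,0,8.5,0, 0,0,0,0,0,8.5,0, 0,0,0,0,0,8.5,0, 0,0,0,0,0,8.5,0, 0,0,0,0,0,8.5,0, 0,0,0,0,0,8.5,0, 0,0,0,0,0,8.5,0]' 30
python3 -m inch '[0,0,0,0,0,8.5,0, 0,0,0,0,0,8.5,0, 0,0,0,0,0,8.5,0, 0,0,0,0,0,5.0,0, 0,0,0,0,0,0,255, 0,0,0,0,0,0,255, 0,0,0,0,0,0,255, 0,0,0,0,0,0,255, 0,0,0,0,0,0,255]' 30
python3 -m inch '[0,0,0,0,0,0,0, 0,0,0,0,0,0,0, 0,0,0,0,0,0,0, 0,0,0.05,0,0,0,0, 0,0,0.05,0,0,0,0, 0,0,0.05,0,0,0,0, 0,0,0,0,0,0,0]'
python3 - <<'E'
from h import *
im,d,s=snap('wrist','w2.png');np.savez('w2.npz',im=im,d=d);print(s['tool_pos'])
print('large w',disc('wrist',im,d,s,32,34,(596,-179)))
im,d,s=snap('top');print('large t',disc('top',im,d,s,32,34,(596,-179)))
E
```

```text
time: 3.8
tool_pos: [594.8, -178.9, 7.1]
tcp_rot: [-180.0, -0.0, 83.2]
ft_force: [0.6, 0.1, 0.2]
finger_gap: 85.5
time: 4.7
tool_pos: [595.1, -179.1, 7.5]
tcp_rot: [180.0, 0.0, 113.3]
ft_force: [-0.0, 0.3, 2.7]
finger_gap: 66.6
time: 5.4
tool_pos: [599.9, -180.8, 167.3]
tcp_rot: [179.4, 0.6, 113.4]
ft_force: [0.9, -1.0, 0.2]
finger_gap: 85.3
[ 599.85988314 -180.83668662  167.28139376]
large w (array([ 594.7, -179.8]), array([ 594.3, -179.7]), 34.0, 32.0, 'want', 34)
large t (array([ 606.8, -200.2]), array([ 606.3, -198. ]), 16.0, 31.4, 'want', 34)
```

View pics/w2.png

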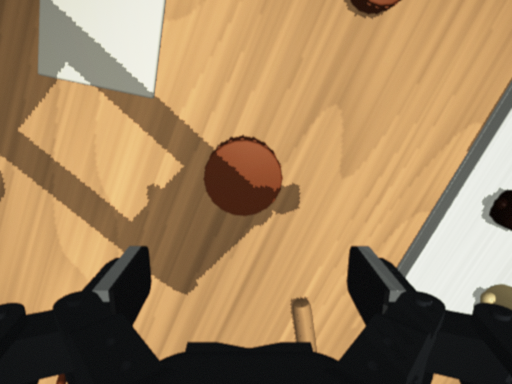

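```bash
python3 -m inch '[0,0,-0.04,0,0,0,0, 0,0,-0.04,0,0,0,0, 0,0,-0.04,0,0,0,0, 0,0,-0.02,0,0,0,0, 0,0,-0.01,0,0,0,0, 0,0,0,0,0,0,255, 0,0,0,0,0,0,255, 0,0,0,0,0,0,255, 0,0,0,0,0,0,255, 0,0,0,0,0,0,255]' 40
python3 -m inch '[0,0,0.01,0,0,0,255, 0,0,0.03,0,0,0,255, 0,0,0.03,0,0,0,255, 0,0,0.02,0,0,0,255, -0.02,0.03,0,0,0,0,255, -0.02,0.03,0,0,0,0,255, -0.02,0.03,0,0,0,0,255,-0.02,0.03,0,0,0,0,255,0,0,0,0,0,0,255, 0,0,0,0,0,0,255]'
python3 - <<'E'
from h import *
im,d,s=snap('wrist','w3.png');np.savez('w3.npz',im=im,d=d);print(s['tool_pos'])
print('board w',disc('wrist',im,d,s,6,55,(431,99),80,smin=-80))
E
```

```text
time: 6.5
tool_pos: [595.7, -179.3, 8.4]
tcp_rot: [179.9, 0.1, 113.4]
ft_force: [0.6, 0.3, -1.5]
finger_gap: 66.2
time: 7.5
tool_pos: [515.2, -58.5, 98.4]
tcp_rot: [179.9, 0.1, 113.5]
ft_force: [-0.2, -0.6, -1.1]
finger_gap: 65.9
[515.19603161 -58.50833463  98.38786794]
board w (array([449.2,  53.3]), array([450.4,  50.4]), 29.5, 5.9, 'want', 55)
```

View pics/w3.png

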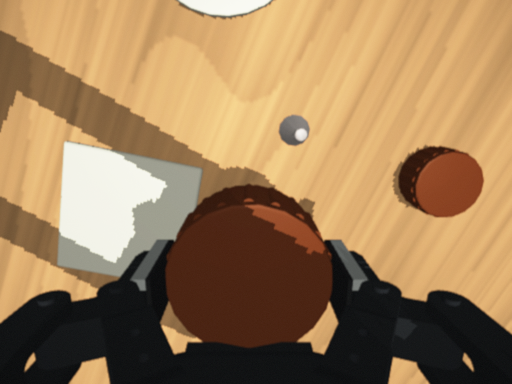

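```bash
python3 -m inch '[-0.018,0.03,0,0,0,0,255, -0.018,0.03,0.01,0,0,0,255, -0.018,0.03,0.01,0,0,0,255, 0,0,0.01,0,0,0,255,0,0,0,0,0,0,255, 0,0,0,0,0,0,255, 0,0,0,0,0,0,255]'
cat >> h.py <<'E'
def fit(n,im,d,s,z,near,rng=75,smax=80,vmin=100,show=None):
    """board edge circle fit: white mask contour on plane z"""
    C=cam(n,s);hsv=cv2.cvtColor(im,cv2.COLOR_RGB2HSV)
    m=((hsv[...,1]<smax)&(hsv[...,2]>vmin)).astype(np.uint8)
    v,u=np.mgrid[:384,:512];Q=plane(C,u,v,z)
    m[np.hypot(Q[...,0]-near[0],Q[...,1]-near[1])>rng]=0
    m=cv2.morphologyEx(m,cv2.MORPH_OPEN,np.ones((3,3),np.uint8))
    k=max(cv2.findContours(m,0,cv2.CHAIN_APPROX_NONE)[0],key=cv2.contourArea)[:,0]
    k=k[(k[:,0]>2)&(k[:,0]<509)&(k[:,1]>2)&(k[:,1]<381)]
    return plane(C,k[:,0],k[:,1],z)[:,:2],k
def circ(q,R,it=2000):
    """ransac centre of circle of known radius, then least squares"""
    from scipy.optimize import least_squares
    best=None;g=np.random.default_rng(0)
    for _ in range(it):
        a,b=q[g.choice(len(q),2,False)];L=np.linalg.norm(b-a)
        if L<R*.5 or L>1.98*R: continue
        nrm=np.array([-(b-a)[1],(b-a)[0]])/L
        for sg in(1,-1):
            c=(a+b)/2+sg*nrm*np.sqrt(R*R-L*L/4);n=(abs(np.hypot(*(q-c).T)-R)<1.2).sum()
            if best is None or n>best[0]: best=(n,c)
    i=abs(np.hypot(*(q-best[1]).T)-R)<1.8
    f=least_squares(lambda x:np.hypot(*(q[i]-x[:2]).T)-x[2],[*best[1],R])
    return f.x.round(1),int(i.sum()),len(q)
E
python3 - <<'E'
from h import *
im,d,s=snap('wrist','w4.png');np.savez('w4.npz',im=im,d=d);print(s['tool_pos'])
q,k=fit('wrist',im,d,s,6,(431,99)); print('board',circ(q,55))
z=np.load('top0.npz');q,k=fit('top',z['im'],0,s,6,(431,99));print('top',circ(q,55))
E
```

```text
time: 8.25
tool_pos: [461.4, 30.0, 126.9]
tcp_rot: [-180.0, 0.0, 113.3]
ft_force: [0.1, -0.2, -2.0]
finger_gap: 66.1
[461.36247542  29.96725388 126.94146285]
board (array([430.6,  95.9,  54.4]), 415, 415)
top (array([429.3,  99.2,  53.9]), 46, 97)
```

View pics/w4.png

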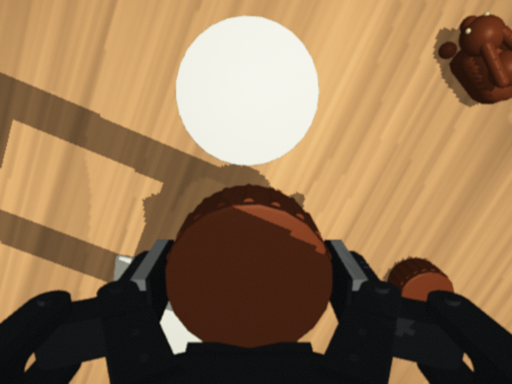

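```bash
python3 -m inch '[-0.0076,0.0169,-0.02,0,0,0,255, -0.0076,0.0169,-0.02,0,0,0,255, -0.0076,0.0169,-0.02,0,0,0,255, -0.0076,0.0169,-0.02,0,0,0,255, 0,0,-0.012,0,0,0,255, 0,0,-0.012,0,0,0,255, 0,0,-0.004,0,0,0,255, 0,0,-0.003,0,0,0,255, 0,0,0,0,0,0,255, 0,0,0,0,0,0,255]'
```

```text
time: 9.3
tool_pos: [431.3, 98.3, 16.9]
tcp_rot: [179.9, 0.0, 113.3]
ft_force: [-0.8, -0.5, -0.2]
finger_gap: 66.0
```

```bash
python3 -m inch '[0,0,-0.0015,0,0,0,255, 0,0,-0.001,0,0,0,255, 0,0,0,0,0,0,255, 0,0,0,0,0,0,0, 0,0,0,0,0,0,0, 0,0,0,0,0,0,0, 0,0,0.04,0,0,0,0, 0.005,-0.01,0.04,0,0,0,0, 0.005,-0.01,0.04,0,0,0,0, 0,0,0.02,0,0,0,0]'
python3 -m inch '[0,0,0,0,0,0,0, 0,0,0,0,0,0,0, 0,0,0,0,0,0,0]'
cat > chk.py <<'E'
from h import *
import sys
im,d,s=snap('wrist',sys.argv[1]);print(s['tool_pos'],s['tcp_rot'])
q,k=fit('wrist',im,d,s,6,(431,97));print('board w',circ(q,55))
print('drum w',disc('wrist',im,d,s,38,34,(431,97)))
im,d,s=snap('top');q,k=fit('top',im,d,s,6,(431,97));print('board t',circ(q,55));print('drum t',disc('top',im,d,s,38,34,(431,97)))
E
python3 chk.py w5.png
```

```text
time: 10.3
tool_pos: [442.9, 77.9, 158.1]
tcp_rot: [179.7, 0.1, 113.3]
ft_force: [0.5, -0.4, -0.2]
finger_gap: 85.3
time: 10.6
tool_pos: [439.6, 78.6, 152.3]
tcp_rot: [-179.9, -0.0, 113.4]
ft_force: [0.2, 0.2, -1.0]
finger_gap: 85.2
[439.56834064  78.64120752 152.26112841] [-1.79870688e+02 -4.67746117e-02  1.13375431e+02]
board w (array([430.5,  96.1,  54.3]), 349, 349)
drum w (array([430.8,  96.7]), array([430.8,  92.6]), 33.3, 38.1, 'want', 34)
board t (array([430.7,  97.5,  54.1]), 31, 78)
drum t (array([425.1, 102.2]), array([420.4, 105.5]), 31.8, 37.6, 'want', 34)
```

View pics/w5.png

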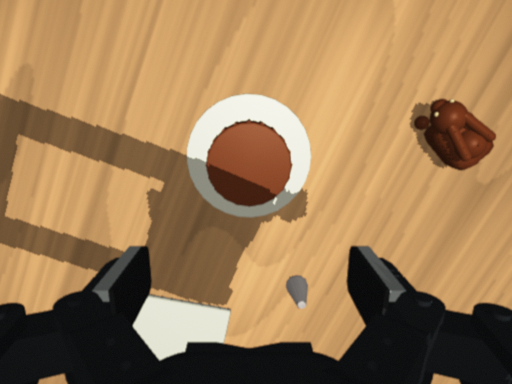

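```bash
python3 -m inch '[0.0083,0.0387,0.002,0,0,0,0, 0.0083,0.0387,0.002,0,0,0,0, 0.0083,0.0387,0.002,0,0,0,0, 0.0083,0.0387,0.002,0,0,0,0, 0.0083,0.0387,0.002,0,0,0,0, 0.0083,0.0387,0.002,0,0,0,0, 0.0083,0.0387,0,0,0,0,0, 0,0,0,0,0,0,0, 0,0,0,0,0,0,0, 0,0,0,0,0,0,0]'
python3 - <<'E'
from h import *
im,d,s=snap('wrist','w6.png');print(s['tool_pos'])
print(disc('wrist',im,d,s,30,28.5,(471,415),45))
im,d,s=snap('top');print(disc('top',im,d,s,30,28.5,(471,415),45))
E
```

```text
time: 11.7
tool_pos: [498.1, 348.6, 164.7]
tcp_rot: [-179.9, 0.0, 113.4]
ft_force: [-0.5, -0.6, 0.2]
finger_gap: 85.4
[498.10465908 348.61325288 164.7244193 ]
(array([466.6, 401.8]), array([465.5, 394.5]), 24.5, 30.0, 'want', 28.5)
(array([470.4, 414. ]), array([467. , 419.2]), 28.7, 29.9, 'want', 28.5)
```

View pics/w6.png

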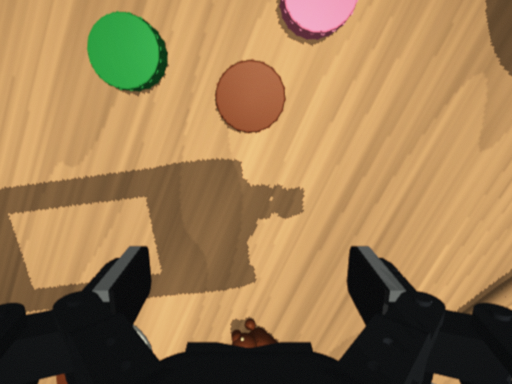

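Run:
```python
from h import *
s=r.sense();im=cv2.imread('pics/w6.png')[...,::-1]
m=cv2.inRange(cv2.cvtColor(np.ascontiguousarray(im),cv2.COLOR_RGB2HSV),(0,125,40),(12,255,190));m[:50]=0;m[140:]=0;m[:,:200]=0;m[:,300:]=0
k=max(cv2.findContours(m,0,cv2.CHAIN_APPROX_NONE)[0],key=cv2.contourArea)[:,0]
q=plane(cam('wrist',s),k[:,0],k[:,1],30)[:,:2];print(cv2.minEnclosingCircle(q.astype(np.float32)),circ(q,28.5))
```

```text
((470.5548400878906, 413.50518798828125), 28.4632511138916) (array([470.4, 413.7,  27.6]), 204, 204)
```

```bash
python3 -m inch '[-0.00455,0.011,-0.018,0,0,0,0, -0.00455,0.011,-0.018,0,0,0,0, -0.00455,0.011,-0.018,0,0,0,0, -0.00455,0.011,-0.018,0,0,0,0, -0.00455,0.011,-0.018,0,0,0,0, -0.00455,0.011,-0.018,0,0,0,0, 0,0,-0.02,0,0,0,0, 0,0,-0.02,0,0,0,0, 0,0,-0.010,0,0,0,0, 0,0,0,0,0,0,0]' 40
python3 -m inch '[0,0,0,0,0,0,255, 0,0,0,0,0,0,255, 0,0,0,0,0,0,255, 0,0,0,0,0,0,255, 0,0,0,0,0,0,255, 0,0,0,0,0,0,255]'
```

```text
time: 12.8
tool_pos: [470.0, 414.5, 5.5]
tcp_rot: [-179.8, 0.0, 113.4]
ft_force: [-0.1, 0.2, -0.0]
finger_gap: 85.3
time: 13.4
tool_pos: [472.6, 416.3, 9.8]
tcp_rot: [179.8, -0.0, 113.4]
ft_force: [-0.4, -1.0, 6.5]
finger_gap: 55.6
```

```bash
python3 -m inch '[0,0,0.03,0,0,0,255, 0,0,0.04,0,0,0,255, -0.0057,-0.0453,0.03,0,0,0,255, -0.0057,-0.0453,0,0,0,0,255, -0.0057,-0.0453,0,0,0,0,255, -0.0057,-0.0453,0,0,0,0,255, -0.0057,-0.0453,0,0,0,0,255, -0.0057,-0.0453,0,0,0,0,255, -0.0057,-0.0453,0,0,0,0,255, 0,0,0,0,0,0,255]'
python3 -m inch '[0,0,0,0,0,0,255, 0,0,0,0,0,0,255]'
python3 - <<'E'
from h import *
im,d,s=snap('wrist','w7.png');print(s['tool_pos'],s['joint_pos'].round(1))
f,cx,cy,_,_=cam('wrist',s)
T=r.get_calibration('wrist')['tool_from_camera']
def top(im,d):
    v,u=np.mgrid[:384,:512]
    c=np.stack([(u-cx)/f,-(v-cy)/f,-np.ones_like(u,float)],-1)*d[...,None]
    t=c@T[:3,:3].T+T[:3,3]
    hsv=cv2.cvtColor(im,cv2.COLOR_RGB2HSV)
    m=(hsv[...,0]<=12)&(hsv[...,1]>120)&(t[...,2]>-60)&(t[...,2]<0)&(abs(t[...,1])<45)&(v<345)
    zt=np.median(t[...,2][m&(abs(u-250)<30)]); m&=abs(t[...,2]-zt)<5
    q=t[m];return 'top z_tool',zt.round(1),'xmin/max',np.percentile(q[:,0],[.5,99.5]).round(1),'y',np.percentile(q[:,1],[.5,99.5]).round(1)
z=np.load('w4.npz');print('large',top(z['im'],z['d']));print('mid',top(im,d))
E
```

```text
time: 14.4
tool_pos: [431.6, 97.8, 105.5]
tcp_rot: [-180.0, 0.1, 113.1]
ft_force: [-0.0, 0.0, -1.0]
finger_gap: 55.5
time: 14.6
tool_pos: [432.4, 102.9, 105.7]
tcp_rot: [179.9, -0.0, 113.4]
ft_force: [-0.7, 0.3, -0.7]
finger_gap: 55.3
[432.37571087 102.91007124 105.71332754] [  6.8 -11.7 117.4   0.   74.2 -16.6]
large ('top z_tool', np.float64(-25.7), 'xmin/max', array([-29.8,  30.9]), 'y', array([-33.1,  31.4]))
mid ('top z_tool', np.float64(-20.2), 'xmin/max', array([-26.7,  27.4]), 'y', array([-27.8,  26.2]))
```

View pics/w7.png

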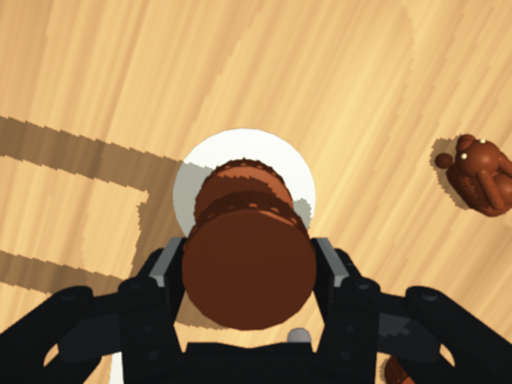

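```bash
python3 -m inch '[0,0,-0.02,0,0,0,255, 0,0,-0.02,0,0,0,255, 0,0,-0.01,0,0,0,255, 0,0,0,0,0,0,255, 0,0,0,0,0,0,255, 0,0,0,0,0,0,255]'
python3 -c "
from h import *
for i in range(4): _,_,s=snap('top');print(s['tool_pos'])"
```

```text
time: 15.25
tool_pos: [432.8, 102.6, 56.3]
tcp_rot: [179.9, 0.0, 113.4]
ft_force: [-0.0, -1.2, -1.1]
finger_gap: 55.6
[432.8266391  102.64539788  56.32220907]
[432.85500399 102.50697037  56.33248241]
[432.81046962 102.43896967  56.27961413]
[432.66946641 102.38396356  56.13607578]
```

```bash
python3 -m inch '[-0.0017,-0.005,0,0,0,0,255, 0,0,0,0,0,0,255, 0,0,-0.004,0,0,0,255, 0,0,-0.002,0,0,0,255, 0,0,0,0,0,0,255, 0,0,0,0,0,0,255,0,0,0,0,0,0,255]'
```

```text
time: 16.15
tool_pos: [430.3, 97.3, 49.2]
tcp_rot: [-180.0, -0.0, 113.4]
ft_force: [-0.7, -0.0, -1.3]
finger_gap: 55.4
```

```bash
python3 -m inch '[0.0007,0.0002,-0.001,0,0,0,255, 0,0,-0.001,0,0,0,255, 0,0,-0.0005,0,0,0,255, 0,0,0,0,0,0,255]'
python3 -m inch '[0,0,0,0,0,0,0, 0,0,0,0,0,0,0, 0,0,0,0,0,0,0, 0,0,0.04,0,0,0,0, 0.004,-0.01,0.04,0,0,0,0, 0.004,-0.01,0.04,0,0,0,0, 0,0,0,0,0,0,0, 0,0,0,0,0,0,0, 0,0,0,0,0,0,0]'
python3 - <<'E'
from h import *
im,d,s=snap('wrist','w8.png');print(s['tool_pos'])
q,k=fit('wrist',im,d,s,6,(431,97));print('board w',circ(q,55))
print('large',disc('wrist',im,d,s,38,34,(431,97),smin=110));print('mid',disc('wrist',im,d,s,68,28.5,(431,97),smin=110))
E
```

```text
time: 16.55
tool_pos: [431.3, 97.5, 47.7]
tcp_rot: [180.0, 0.0, 113.4]
ft_force: [-5.5, -0.1, 10.7]
finger_gap: 54.8
time: 17.45
tool_pos: [438.1, 77.5, 165.3]
tcp_rot: [-179.9, -0.0, 113.4]
ft_force: [-0.0, -0.5, -0.6]
finger_gap: 85.2
[438.05062066  77.51703889 165.32128625]
board w (array([430.5,  96.1,  54.4]), 335, 335)
large (array([427.5, 102.8]), array([420.2, 117.1]), 31.7, 37.9, 'want', 34)
mid (array([430.4,  97.3]), array([430.1,  97.8]), 28.6, 68.0, 'want', 28.5)
```

View pics/w8.png

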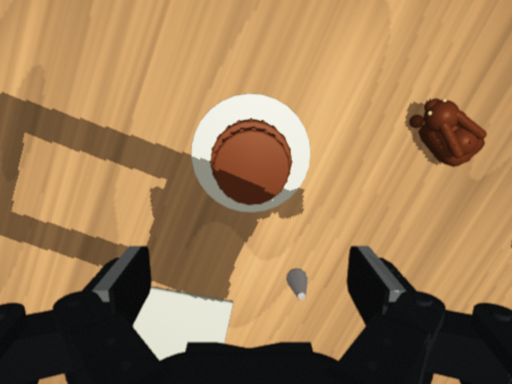

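```bash
python3 -m inch '[0.036,-0.0205,0,0,0,0,0, 0.036,-0.0205,0,0,0,0,0, 0.036,-0.0205,0,0,0,0,0, 0.036,-0.0205,0,0,0,0,0, 0.036,-0.0205,0,0,0,0,0, 0.036,-0.0205,0,0,0,0,0, 0,0,0,0,0,0,0, 0,0,0,0,0,0,0, 0,0,0,0,0,0,0, 0,0,0,0,0,0,0]'
cat > w.py <<'E'
from h import *
import sys
f,h,R,x,y=sys.argv[1],*map(float,sys.argv[2:])
im,d,s=snap('wrist',f);print(s['tool_pos']);C=cam('wrist',s)
m=cv2.inRange(cv2.cvtColor(im,cv2.COLOR_RGB2HSV),(0,110,20),(12,255,190))
v,u=np.mgrid[:384,:512];Q=plane(C,u,v,h);m[np.hypot(Q[...,0]-x,Q[...,1]-y)>50]=0
m=cv2.morphologyEx(m,cv2.MORPH_OPEN,np.ones((3,3),np.uint8))
k=max(cv2.findContours(m,0,cv2.CHAIN_APPROX_NONE)[0],key=cv2.contourArea)[:,0];q=plane(C,k[:,0],k[:,1],h)[:,:2]
print(k.mean(0).round(),cv2.minEnclosingCircle(q.astype(np.float32)),circ(q,R))
E
python3 w.py w9.png 28 23 633 10
```

```text
time: 18.5
tool_pos: [654.2, -44.6, 166.8]
tcp_rot: [-180.0, -0.0, 113.4]
ft_force: [0.8, 0.4, -0.4]
finger_gap: 85.5
[654.15584317 -44.64072284 166.83859536]
[249. 115.] ((631.4758911132812, 6.857316493988037), 23.04788589477539) (array([631.5,   6.9,  22.2]), 161, 161)
```

```bash
python3 -m inch '[-0.00375,0.0088,-0.018,0,0,0,0, -0.00375,0.0088,-0.018,0,0,0,0, -0.00375,0.0088,-0.018,0,0,0,0, -0.00375,0.0088,-0.018,0,0,0,0, -0.00375,0.0088,-0.018,0,0,0,0, -0.00375,0.0088,-0.018,0,0,0,0, 0,0,-0.025,0,0,0,0, 0,0,-0.02,0,0,0,0, 0,0,-0.010,0,0,0,0, 0,0,0,0,0,0,0]' 40
python3 -m inch '[0,0,0,0,0,0,0, 0,0,0,0,0,0,255, 0,0,0,0,0,0,255, 0,0,0,0,0,0,255, 0,0,0,0,0,0,255, 0,0,0,0,0,0,255, 0,0,0,0,0,0,255, 0,0,0,0,0,0,255]'
```

```text
time: 19.55
tool_pos: [630.9, 7.7, 2.6]
tcp_rot: [-179.9, -0.1, 113.4]
ft_force: [-0.7, 0.2, -0.1]
finger_gap: 85.3
time: 20.35
tool_pos: [633.5, 7.1, 5.0]
tcp_rot: [179.9, 0.1, 113.4]
ft_force: [-0.8, 0.1, 6.6]
finger_gap: 44.5
```

```bash
python3 -m inch '[0,0,0.03,0,0,0,255, 0,0,0.04,0,0,0,255, 0,0,0.05,0,0,0,255, -0.0336,0.015,0,0,0,0,255, -0.0336,0.015,0,0,0,0,255, -0.0336,0.015,0,0,0,0,255, -0.0336,0.015,0,0,0,0,255, -0.0336,0.015,0,0,0,0,255, -0.0336,0.015,0,0,0,0,255, 0,0,0,0,0,0,255]'
python3 -m inch '[0,0,0,0,0,0,255, 0,0,0,0,0,0,255, 0,0,0,0,0,0,255, 0,0,0,0,0,0,255]'
cat > hand.py <<'E'
from h import *
import sys
im,d,s=snap('wrist',sys.argv[1]);print(s['tool_pos'])
f,cx,cy,_,_=cam('wrist',s);T=r.get_calibration('wrist')['tool_from_camera']
v,u=np.mgrid[:384,:512];c=np.stack([(u-cx)/f,-(v-cy)/f,-np.ones_like(u,float)],-1)*d[...,None]
t=c@T[:3,:3].T+T[:3,3];hsv=cv2.cvtColor(im,cv2.COLOR_RGB2HSV)
m=(hsv[...,0]<=12)&(hsv[...,1]>120)&(t[...,2]>-60)&(t[...,2]<0)&(abs(t[...,1])<45)&(v<345)
zt=np.median(t[...,2][m&(abs(u-250)<30)]); m&=abs(t[...,2]-zt)<5
q=t[m];print('top z_tool',zt.round(1),np.percentile(q[:,0],[.5,99.5]).round(1),np.percentile(q[:,1],[.5,99.5]).round(1))
E
python3 hand.py w10.png
```

```text
time: 21.35
tool_pos: [426.8, 98.6, 122.5]
tcp_rot: [-179.8, -0.1, 113.5]
ft_force: [0.8, -0.0, -0.3]
finger_gap: 44.7
time: 21.75
tool_pos: [431.5, 96.9, 123.8]
tcp_rot: [-180.0, 0.0, 113.3]
ft_force: [0.0, 0.4, -0.8]
finger_gap: 44.7
[431.50693177  96.91723805 123.80522193]
top z_tool -22.9 [-20.1  23.5] [-22.4  20.9]
```

```bash
python3 -m inch '[0,-0.0005,-0.02,0,0,0,255, 0,0,-0.018,0,0,0,255, 0,0,-0.008,0,0,0,255, 0,0,-0.002,0,0,0,255, 0,0,0,0,0,0,255, 0,0,0,0,0,0,255, 0,0,0,0,0,0,255, 0,0,0,0,0,0,255]'
```

```text
time: 22.6
tool_pos: [431.4, 96.8, 76.4]
tcp_rot: [179.9, 0.0, 113.4]
ft_force: [-0.2, 0.5, 0.1]
finger_gap: 44.4
```

```bash
python3 -m inch '[0,0,-0.001,0,0,0,255, 0,0,-0.001,0,0,0,255, 0,0,-0.001,0,0,0,255, 0,0,0,0,0,0,255, 0,0,0,0,0,0,255]'
python3 -m inch '[0,0,0,0,0,0,0, 0,0,0,0,0,0,0, 0,0,0,0,0,0,0, 0,0,0,0,0,0,0, 0,0,0.04,0,0,0,0, 0.004,-0.01,0.04,0,0,0,0, 0.004,-0.01,0.03,0,0,0,0, 0,0,0,0,0,0,0, 0,0,0,0,0,0,0, 0,0,0,0,0,0,0]'
python3 - <<'E'
from h import *
im,d,s=snap('wrist','w11.png');print(s['tool_pos'])
q,k=fit('wrist',im,d,s,6,(431,97));print('board w',circ(q,55))
print('mid',disc('wrist',im,d,s,68,28.5,(431,97),smin=110));print('small',disc('wrist',im,d,s,96,23,(431,97),smin=110))
E
```

```text
time: 23.1
tool_pos: [431.0, 96.8, 73.0]
tcp_rot: [180.0, 0.0, 113.4]
ft_force: [-0.5, -0.7, 3.6]
finger_gap: 44.3
time: 24.1
tool_pos: [438.0, 76.8, 181.4]
tcp_rot: [-179.9, -0.0, 113.4]
ft_force: [-0.2, 0.3, 0.3]
finger_gap: 85.3
[438.02439394  76.84198005 181.3926873 ]
board w (array([430.6,  96.1,  54.4]), 320, 320)
mid (array([430.1,  97.5]), array([425. , 113.3]), 28.3, 67.9, 'want', 28.5)
small (array([429.5,  97.9]), array([429.3,  98.2]), 23.2, 96.0, 'want', 23)
```

```bash
python3 -m inch '[0.0085,-0.047,0.002,0,0,0,0, 0.0085,-0.047,0.002,0,0,0,0, 0.0085,-0.047,0.002,0,0,0,0, 0.0085,-0.047,0.002,0,0,0,0, 0.0085,-0.047,0.002,0,0,0,0, 0.0085,-0.047,0.002,0,0,0,0, 0.0085,-0.047,0.002,0,0,0,0, 0.0085,-0.047,0.002,0,0,0,0, 0.0085,-0.047,0.002,0,0,0,0, 0.0085,-0.047,0.002,0,0,0,0]'
python3 -m inch '[0.009,-0.04,0,0,0,0,0, 0,0,0,0,0,0,0, 0,0,0,0,0,0,0, 0,0,0,0,0,0,0, 0,0,0,0,0,0,0]'
cat > rab.py <<'E'
from h import *
import sys
f,x,y=sys.argv[1],*map(float,sys.argv[2:4])
im,d,s=snap('wrist',f);print(s['tool_pos'],s['tcp_rot'][2]);C=cam('wrist',s);P=cloud(C,d)
m=(np.hypot(P[...,0]-x,P[...,1]-y)<50)&(P[...,2]>5)&(d>0)
k=np.argwhere(m)
for a,b in((5,12),(12,22),(22,32),(32,42),(42,52),(52,62),(62,80)):
    w=P[m&(P[...,2]>=a)&(P[...,2]<b)]
    if len(w)>5: print(a,b,len(w),w[:,:2].mean(0).round(1),w[:,:2].min(0).round(),w[:,:2].max(0).round())
v0,u0=k.min(0)-8;v1,u1=k.max(0)+8;v0=max(v0,0);u0=max(u0,0)
print('crop',u0,v0,u1,v1);cv2.imwrite('pics/c_'+f,cv2.resize(im[v0:v1,u0:u1],None,fx=4,fy=4,interpolation=2)[...,::-1])
E
python3 rab.py w12.png 509 -392
```

```text
time: 25.15
tool_pos: [523.4, -394.3, 200.6]
tcp_rot: [-179.9, -0.2, 113.4]
ft_force: [1.2, -1.1, 1.1]
finger_gap: 85.2
time: 25.65
tool_pos: [533.1, -431.8, 202.9]
tcp_rot: [180.0, -0.0, 113.4]
ft_force: [-0.3, 0.4, -0.7]
finger_gap: 85.6
[ 533.09774823 -431.80304807  202.86014318] 113.4450180845652
5 12 29 [ 508.2 -387.2] [ 489. -395.] [ 533. -380.]
12 22 58 [ 526.2 -389.4] [ 494. -396.] [ 532. -379.]
22 32 22 [ 495.4 -392.8] [ 488. -407.] [ 515. -379.]
32 42 143 [ 500.4 -394.2] [ 489. -412.] [ 526. -379.]
42 52 303 [ 513.7 -391.3] [ 491. -412.] [ 526. -380.]
52 62 343 [ 503.3 -396.6] [ 491. -408.] [ 519. -384.]
62 80 420 [ 509.8 -395.6] [ 499. -407.] [ 520. -382.]
crop 59 103 425 391
```

View pics/c_w12.png

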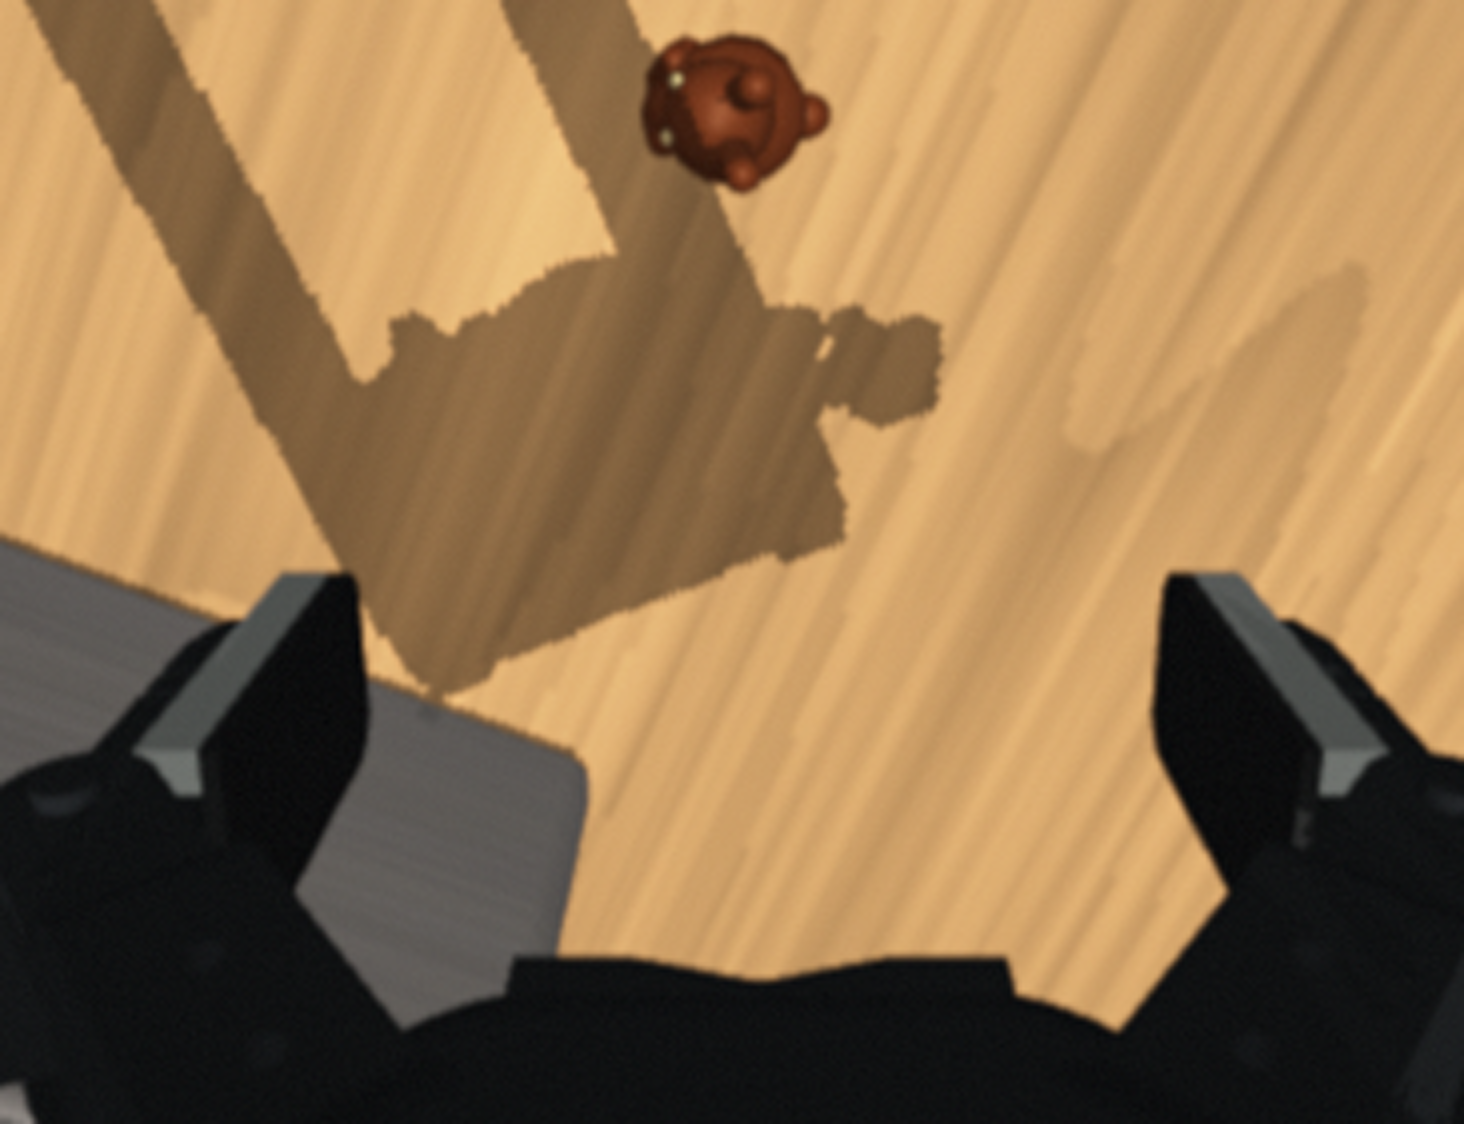

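Run:
```python
from h import *
s=r.sense();im,d,s=snap('wrist');C=cam('wrist',s);P=cloud(C,cv2.medianBlur(d,3))
for n,u,v in(('earL',247,125),('earR',244,145),('eyeL',228,122),('eyeR',226,137),('tail',263,132)): print(n,P[v,u].round(1))
e=P[125,247]-P[145,244];e2=P[122,228]-P[137,226]
for e in(e,e2): print('y-axis ang',np.degrees(np.arctan2(e[1],e[0])).round(1))
hsv=cv2.cvtColor(im,cv2.COLOR_RGB2HSV);m=(hsv[...,0]<=12)&(hsv[...,1]>110)&(d>0)&(np.hypot(P[...,0]-509,P[...,1]+392)<50)
for th in (10,14,18,22):
    a=np.radians(th);ex=np.array([np.cos(a),np.sin(a)]);ey=np.array([-ex[1],ex[0]])
    w=P[m];X=w[:,:2]@ex;Y=w[:,:2]@ey;b=(w[:,2]<50)
    px,py=np.percentile(X[b],[.5,99.5]),np.percentile(Y[b],[1,99])
    cx=(px[0]+22+px[1]-24)/2;cy=py.mean();print(th,'len',np.ptp(px).round(1),'wid',np.ptp(py).round(1),'axis',(cx*ex+cy*ey).round(1))
```

```text
earL [ 511.6 -387.4   77.9]
earR [ 515.6 -402.9   77.5]
eyeL [ 496.1 -392.8   57.6]
eyeR [ 499.4 -405.2   57.4]
tail [ 530.1 -391.3   15.2]
y-axis ang 104.7
y-axis ang 104.7
10 len 43.0 wid 31.4 axis [ 509.8 -395.6]
14 len 43.0 wid 31.2 axis [ 509.9 -395.4]
18 len 42.7 wid 31.1 axis [ 510.  -395.4]
22 len 42.6 wid 30.8 axis [ 509.8 -395.1]
```

```bash
python3 -m inch '[-0.0023,0.0036,0,0,0,-8.2,0, -0.0023,0.0036,0,0,0,-8.2,0, -0.0023,0.0036,0,0,0,-8.2,0, -0.0023,0.0036,0,0,0,-8.2,0, -0.0023,0.0036,0,0,0,-8.2,0, -0.0023,0.0036,0,0,0,-8.2,0, -0.0023,0.0036,0,0,0,-8.2,0, -0.0023,0.0036,0,0,0,-8.2,0, -0.0023,0.0036,0,0,0,-8.2,0, -0.0023,0.0036,0,0,0,-8.2,0]'
python3 -m inch '[0,0,0,0,0,-8.2,0, 0,0,0,0,0,-8.5,0, 0,0,-0.04,0,0,0,0, 0,0,-0.04,0,0,0,0, 0,0,-0.015,0,0,0,0, 0,0,0,0,0,0,0, 0,0,0,0,0,0,0, 0,0,0,0,0,0,0]'
```

```text
time: 26.75
tool_pos: [510.0, -396.4, 203.4]
tcp_rot: [179.9, -0.0, 31.1]
ft_force: [0.2, -0.9, -1.0]
finger_gap: 85.4
time: 27.55
tool_pos: [511.3, -398.4, 110.9]
tcp_rot: [179.8, -0.1, 14.7]
ft_force: [-0.5, -0.5, 0.3]
finger_gap: 85.6
```

```bash
python3 -m inch '[-0.001,0.002,-0.025,0,0,0,0, 0,0,-0.025,0,0,0,0, 0,0,-0.02,0,0,0,0, 0,0,-0.015,0,0,0,0, 0,0,-0.008,0,0,0,0, 0,0,-0.004,0,0,0,0, 0,0,0,0,0,0,0, 0,0,0,0,0,0,0]' 35
python3 -m inch '[0,0,0,0,0,0,255, 0,0,0,0,0,0,255, 0,0,0,0,0,0,255, 0,0,0,0,0,0,255, 0,0,0,0,0,0,255, 0,0,0,0,0,0,255, 0,0,0,0,0,0,255]'
```

```text
time: 28.35
tool_pos: [509.5, -395.8, 12.0]
tcp_rot: [179.9, -0.1, 14.7]
ft_force: [0.3, 0.0, -0.3]
finger_gap: 85.2
time: 29.05
tool_pos: [509.1, -395.5, 11.2]
tcp_rot: [180.0, -0.0, 14.7]
ft_force: [-0.8, 0.5, 4.7]
finger_gap: 33.1
```

```bash
python3 -m inch '[0,0,0.02,0,0,0,255, 0,0,0.04,0,0,0,255, 0,0,0.04,0,0,0,255, 0,0,0.04,0,0,0,255, 0,0.02,0.04,0,0,0,255, -0.0079,0.0453,0.01,0,0,0,255, -0.0079,0.0453,0,0,0,0,255, -0.0079,0.0453,0,0,0,0,255, -0.0079,0.0453,0,0,0,0,255, -0.0079,0.0453,0,0,0,0,255]'
python3 -m inch '[-0.0079,0.0453,0,0,0,0,255, -0.0079,0.0453,0,0,0,0,255, -0.0079,0.0453,0,0,0,0,255, -0.0079,0.0453,0,0,0,0,255, -0.0079,0.0453,0,0,0,0,255, 0,0.01,0,0,0,0,255, 0,0,0,0,0,0,255, 0,0,0,0,0,0,255, 0,0,0,0,0,0,255, 0,0,0,0,0,0,255]'
python3 - <<'E'
from h import *
im,d,s=snap('wrist','w13.png');print(s['tool_pos'],s['joint_pos'].round())
im,d,s=snap('scene','s13.png')
E
```

```text
time: 30.05
tool_pos: [468.4, -147.0, 200.2]
tcp_rot: [-180.0, 0.0, 14.6]
ft_force: [1.9, 1.0, -0.4]
finger_gap: 32.9
time: 31.05
tool_pos: [430.1, 86.5, 200.6]
tcp_rot: [180.0, 0.0, 14.5]
ft_force: [0.8, -0.0, -0.4]
finger_gap: 33.4
[430.0782755   86.4588275  200.59610933] [  5. -18. 112.  -0.  86.  80.]
```

View pics/w13.png

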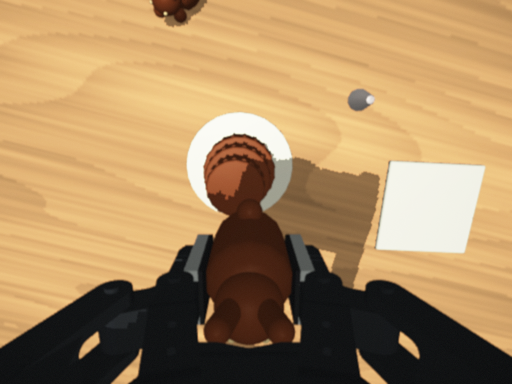

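Run:
```python
from h import *
im,d,s=snap('wrist');C=cam('wrist',s);R=Ro.from_euler('xyz',s['tcp_rot'],degrees=True).as_matrix()
P=cloud(C,d);t=(P-s['tool_pos'])@R
for v in range(198,222,2): print(v,t[v,249].round(1))
hsv=cv2.cvtColor(im,cv2.COLOR_RGB2HSV);v,u=np.mgrid[:384,:512]
m=(hsv[...,0]<=12)&(hsv[...,1]>110)&(t[...,2]<15)&(t[...,2]>-30)&(d>0)&(v>198)&(abs(t[...,1])<30)
print('rabbit y',np.percentile(t[m][:,1],[1,99]).round(1))
print('small',disc('wrist',im,d,s,96,23,(431,97),smin=110))
```

```text
198 [24.9  0.9  2.3]
200 [24.7  0.9 -0.2]
202 [24.5  0.9 -2.7]
204 [23.4  0.9 -2.2]
206 [23.1  0.9 -3.9]
208 [21.9  0.9 -3.3]
210 [21.1  0.9 -3.7]
212 [20.5  0.9 -4.7]
214 [19.7  0.9 -5. ]
216 [18.9  0.9 -5.4]
218 [18.2  0.9 -5.9]
220 [18.1  0.9 -8.2]
rabbit y [-15.6  17.1]
small (array([431.5,  97. ]), array([433.8,  98.3]), 23.3, 96.0, 'want', 23)
```

```bash
python3 -m inch '[0.0003,0.011,0,0,0,0,255, 0,0,-0.03,0,0,0,255, 0,0,-0.03,0,0,0,255, 0,0,-0.02,0,0,0,255, 0,0,-0.008,0,0,0,255, 0,0,0,0,0,0,255, 0,0,0,0,0,0,255, 0,0,0,0,0,0,255, 0,0,0,0,0,0,255]'
```

```text
time: 32.1
tool_pos: [431.1, 98.9, 114.1]
tcp_rot: [180.0, -0.1, 14.7]
ft_force: [-0.1, -0.3, 0.0]
finger_gap: 33.0
```

```bash
python3 -m inch '[-0.0005,-0.0012,-0.003,0,0,0,255, 0,0,-0.001,0,0,0,255, 0,0,0,0,0,0,255, 0,0,0,0,0,0,255, 0,0,0,0,0,0,255]'
```

```text
time: 32.6
tool_pos: [429.7, 97.5, 108.8]
tcp_rot: [-180.0, 0.0, 14.7]
ft_force: [0.3, -0.4, -0.6]
finger_gap: 33.2
```

```bash
python3 -m inch '[0.0006,0,-0.001,0,0,0,255, 0,0,-0.0005,0,0,0,255, 0,0,0,0,0,0,255, 0,0,0,0,0,0,255]'
```

```text
time: 33.0
tool_pos: [430.2, 97.6, 107.2]
tcp_rot: [-180.0, 0.0, 14.7]
ft_force: [-0.6, 0.3, -0.3]
finger_gap: 32.9
```

```bash
python3 -m inch '[0,0,-0.0008,0,0,0,255, 0,0,0,0,0,0,255, 0,0,0,0,0,0,255]'
```

```text
time: 33.3
tool_pos: [430.6, 97.6, 107.2]
tcp_rot: [180.0, -0.0, 14.7]
ft_force: [-1.5, 0.3, 5.9]
finger_gap: 32.9
```

```bash
python3 -m inch '[0,0,0,0,0,0,150, 0,0,0,0,0,0,100, 0,0,0,0,0,0,0, 0,0,0,0,0,0,0, 0,0,0,0,0,0,0, 0,0,0.02,0,0,0,0, 0,0,0.03,0,0,0,0, 0,0,0.04,0,0,0,0, 0,0,0.03,0,0,0,0, 0,0,0,0,0,0,0]'
python3 - <<'E'
from h import *
im,d,s=snap('scene');cv2.imwrite('pics/s14.png',cv2.resize(im[120:260,190:340],(600,560),interpolation=2)[...,::-1])
E
```

```text
time: 34.3
tool_pos: [432.9, 97.8, 231.8]
tcp_rot: [179.9, -0.5, 14.7]
ft_force: [0.8, -0.3, 0.2]
finger_gap: 85.3
```

View pics/s14.png

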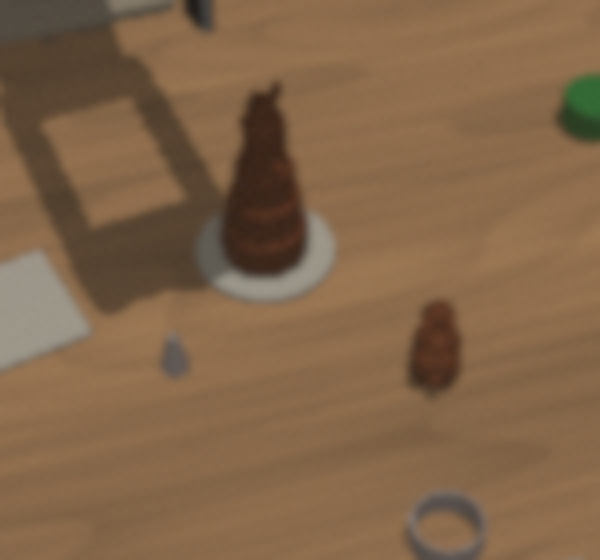

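```bash
python3 -m inch '[0.03,0.024,0,0,0,0,0, 0.03,0.024,0,0,0,0,0, 0.03,0.024,-0.005,0,0,0,0, 0,0,-0.01,0,0,0,0, 0,0,0,0,0,0,0, 0,0,0,0,0,0,0, 0,0,0,0,0,0,0]'
cat > cr.py <<'E'
from h import *
import sys
x,y=map(float,sys.argv[2:4]);zb=float(sys.argv[4])
im,d,s=snap('wrist',sys.argv[1]);print(s['tool_pos']);C=cam('wrist',s);P=cloud(C,d)
hsv=cv2.cvtColor(im,cv2.COLOR_RGB2HSV)
m=(hsv[...,0]<=12)&(hsv[...,1]>110)&(d>0)&(np.hypot(P[...,0]-x,P[...,1]-y)<48)&(P[...,2]>zb+4)
m=cv2.morphologyEx(m.astype(np.uint8),cv2.MORPH_OPEN,np.ones((3,3),np.uint8))>0
w=P[m][:,:2];print('n',len(w),'zmax',np.percentile(P[m][:,2],99).round(1),'px',np.argwhere(m).mean(0)[::-1].round())
(c,(a,b),th)=cv2.minAreaRect(w.astype(np.float32));print('rect',np.round(c,1),round(a,1),round(b,1),th)
e=np.linalg.eigh(np.cov(w.T))[1][:,1];print('pca ang',np.degrees(np.arctan2(e[1],e[0])).round(1))
ex=e;ey=np.array([-e[1],e[0]])
for zl,zh in((4,10),(10,22),(22,32),(32,45)):
    q=P[m&(P[...,2]-zb>zl)&(P[...,2]-zb<zh)][:,:2]
    if len(q)>8:print(zl,zh,len(q),'along',np.round([(q@ex).min(),(q@ex).max()],1),'across',np.round([(q@ey).min(),(q@ey).max()],1))
for t in range(-10,12,4):
    a=np.arctan2(e[1],e[0])+np.radians(t);X=w@[np.cos(a),np.sin(a)];Y=w@[-np.sin(a),np.cos(a)]
    px,py=np.percentile(X,[.3,99.7]),np.percentile(Y,[.3,99.7]);mx,my=px.mean(),py.mean()
    print(round(np.degrees(a),1),'L',np.ptp(px).round(1),'W',np.ptp(py).round(1),'mid',np.round([mx*np.cos(a)-my*np.sin(a),mx*np.sin(a)+my*np.cos(a)],1))
v,u=np.argwhere(m).mean(0).astype(int);v=max(v,45);cv2.imwrite('pics/c_'+sys.argv[1],cv2.resize(im[v-45:v+45,u-50:u+50],None,fx=5,fy=5,interpolation=2)[...,::-1])
E
python3 cr.py w15.png 575 185 0
```

```text
time: 35.05
tool_pos: [519.8, 169.0, 211.8]
tcp_rot: [180.0, -0.0, 14.6]
ft_force: [0.2, 0.4, -0.5]
finger_gap: 85.2
[519.8162209  169.02935822 211.84894933]
n 2056 zmax 42.6 px [249. 108.]
rect [577.9 183.9] 34.7 68.6 66.3125228881836
pca ang 156.7
4 10 14 along [-440.1 -433.2] across [-412.5 -382. ]
10 22 50 along [-492.3 -434.9] across [-411.9 -380.4]
22 32 613 along [-487.3 -423.6] across [-414.8 -380. ]
32 45 1379 along [-480.  -424.9] across [-412.9 -383.3]
146.7 L 65.2 W 37.3 mid [578.2 184.6]
150.7 L 65.7 W 35.3 mid [578.1 184.5]
154.7 L 66.0 W 34.3 mid [577.8 184.1]
158.7 L 66.1 W 34.2 mid [577.8 183.6]
162.7 L 65.7 W 35.3 mid [577.8 183.1]
166.7 L 65.1 W 36.9 mid [577.7 182.9]
```

View pics/c_w15.png

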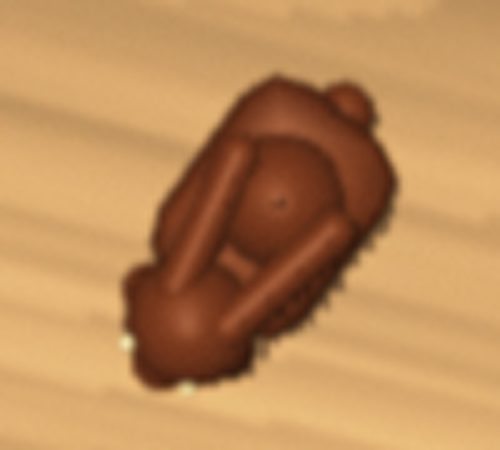

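```bash
python3 -m inch '[0.01154,0.0031,-0.01,0,0,-7.62,0, 0.01154,0.0031,-0.01,0,0,-7.62,0, 0.01154,0.0031,-0.01,0,0,-7.62,0, 0.01154,0.0031,-0.01,0,0,-7.62,0, 0.01154,0.0031,-0.01,0,0,-7.62,0, 0,0,-0.04,0,0,0,0, 0,0,-0.03,0,0,0,0, 0,0,0,0,0,0,0, 0,0,0,0,0,0,0, 0,0,0,0,0,0,0]'
```

```text
time: 36.1
tool_pos: [579.6, 185.3, 94.5]
tcp_rot: [-179.9, -0.2, -23.4]
ft_force: [0.3, -0.4, 0.8]
finger_gap: 85.3
```

```bash
python3 -m inch '[-0.0015,-0.001,-0.03,0,0,0,0, 0,0,-0.03,0,0,0,0, 0,0,-0.02,0,0,0,0, 0,0,-0.008,0,0,0,0, 0,0,-0.003,0,0,0,0, 0,0,0,0,0,0,0, 0,0,0,0,0,0,0]' 35
python3 -m inch '[0,0,0,0,0,0,255, 0,0,0,0,0,0,255, 0,0,0,0,0,0,255, 0,0,0,0,0,0,255, 0,0,0,0,0,0,255, 0,0,0,0,0,0,255, 0,0,0,0,0,0,255]'
```

```text
time: 36.8
tool_pos: [578.0, 184.4, 2.5]
tcp_rot: [-179.9, -0.1, -23.4]
ft_force: [-0.2, -0.0, -0.3]
finger_gap: 85.3
time: 37.5
tool_pos: [576.8, 184.1, 0.9]
tcp_rot: [-180.0, -0.0, -23.4]
ft_force: [-1.3, -0.1, 5.0]
finger_gap: 35.5
```

```bash
python3 - <<'E'
from h import *
for f,s in (('w13.png',dict(tool_pos=np.array([430.1,86.5,200.6]),tcp_rot=np.array([180,0,14.6]))),('top',None)):
    n='top' if f=='top' else 'wrist'
    im=np.load('top0.npz')['im'] if n=='top' else cv2.imread('pics/'+f)[...,::-1].copy()
    q,k=fit(n,im,None,s,6,(438,-109),80);c,wh,t=cv2.minAreaRect(q.astype(np.float32));print(f,c,wh,t)
    k2=cv2.approxPolyDP(k.astype(np.float32)[:,None],6,True)[:,0];Q=plane(cam(n,s),k2[:,0],k2[:,1],6)[:,:2];print(Q.round(),Q.mean(0))
E
python3 -m inch '[0,0,0.02,0,0,0,255, 0,0,0.04,0,0,0,255, 0,0,0.05,0,0,0,255, 0,-0.04,0.01,0,0,0,255, 0,-0.045,0,0,0,0,255, 0,-0.045,0,0,0,0,255, 0,-0.045,0,0,0,0,255, -0.01,-0.045,0,0,0,0,255, -0.03,-0.035,0,0,0,0,255, -0.03,-0.03,0,0,0,0,255]'
```

```text
w13.png (438.08526611328125, -111.1803970336914) (100.30602264404297, 100.84581756591797) 11.694636344909668
[[ 476.  -53.]
 [ 381.  -72.]
 [ 401. -170.]
 [ 497. -149.]] [ 438.74629997 -110.90662736]
top (437.075927734375, -109.55779266357422) (99.315673828125, 99.75528717041016) 12.0314359664917
[[ 494. -147.]
 [ 476.  -57.]
 [ 380.  -72.]
 [ 400. -165.]] [ 437.61646539 -110.16591454]
time: 38.5
tool_pos: [505.1, -102.8, 119.7]
tcp_rot: [180.0, 0.1, -23.5]
ft_force: [-0.1, -1.5, -0.5]
finger_gap: 35.4
```

```bash
python3 -m inch '[-0.03,-0.004,0,0,0,0,255, -0.03,-0.004,0,0,0,0,255, -0.0095,-0.0006,-0.02,0,0,0,255, 0,0,-0.035,0,0,0,255, 0,0,-0.03,0,0,0,255, 0,0,-0.02,0,0,0,255, 0,0,0,0,0,0,255, 0,0,0,0,0,0,255, 0,0,0,0,0,0,255, 0,0,0,0,0,0,255]'
```

```text
time: 39.5
tool_pos: [438.3, -110.0, 17.0]
tcp_rot: [-180.0, -0.2, -23.4]
ft_force: [0.8, 0.5, -1.1]
finger_gap: 35.7
```

```bash
python3 -m inch '[-0.0005,0.0003,-0.004,0,0,0,255, 0,0,-0.003,0,0,0,255, 0,0,-0.0015,0,0,0,255, 0,0,0,0,0,0,255, 0,0,0,0,0,0,255, 0,0,0,0,0,0,255]'
```

```text
time: 40.1
tool_pos: [436.4, -109.2, 6.9]
tcp_rot: [180.0, 0.0, -23.4]
ft_force: [-0.5, -0.2, -0.1]
finger_gap: 35.4
```

```bash
python3 -m inch '[0.0008,-0.0004,-0.0008,0,0,0,255, 0,0,0,0,0,0,255, 0,0,0,0,0,0,255]'
python3 -m inch '[0,0,0,0,0,0,100, 0,0,0,0,0,0,0, 0,0,0,0,0,0,0, 0,0,0,0,0,0,0, 0,0,0.03,0,0,0,0, 0,0,0.04,0,0,0,0, 0,0,0.05,0,0,0,0, -0.015,0.006,0.04,0,0,0,0, -0.015,0.006,0.03,0,0,0,0, 0,0,0,0,0,0,0]'
python3 -m inch '[0,0,0,0,0,0,0, 0,0,0,0,0,0,0, 0,0,0,0,0,0,0]'
python3 cr.py w16.png 438 -110 6
python3 - <<'E'
from h import *
im,d,s=snap('wrist');q,k=fit('wrist',im,d,s,6,(438,-109),80);c,wh,t=cv2.minAreaRect(cv2.convexHull(q.astype(np.float32)));print('board',c,wh,t)
E
```

```text
time: 40.4
tool_pos: [436.7, -109.3, 6.8]
tcp_rot: [180.0, 0.1, -23.4]
ft_force: [-9.4, 4.0, 16.0]
finger_gap: 35.6
time: 41.4
tool_pos: [408.9, -98.2, 201.5]
tcp_rot: [-180.0, -0.5, -23.4]
ft_force: [0.9, 0.4, -0.1]
finger_gap: 85.6
time: 41.7
tool_pos: [406.5, -97.4, 194.4]
tcp_rot: [180.0, 0.2, -23.4]
ft_force: [-0.9, -0.2, 0.5]
finger_gap: 85.0
[406.54437458 -97.42145961 194.40506301]
n 2194 zmax 48.7 px [247. 138.]
rect [ 437.5 -110.6] 33.6 67.3 65.55519104003906
pca ang 156.8
10 22 53 along [-479.3 -423.5] across [-84.8 -56.4]
22 32 650 along [-475. -412.] across [-87.3 -53.5]
32 45 1483 along [-469.2 -414.6] across [-84.8 -56. ]
146.8 L 65.0 W 36.0 mid [ 438. -110.]
150.8 L 65.4 W 34.3 mid [ 437.9 -110.1]
154.8 L 65.5 W 33.4 mid [ 437.6 -110.4]
158.8 L 65.4 W 33.2 mid [ 437.4 -111.1]
162.8 L 65.3 W 34.5 mid [ 437.2 -111.7]
166.8 L 64.9 W 35.8 mid [ 437.2 -112.1]
board (436.940185546875, -112.46768951416016) (99.84088134765625, 99.69297790527344) 11.832571983337402
```

```bash
python3 -m inch '[0.019,-0.04,0.01,0,0,0,0, 0.019,-0.04,0.01,0,0,0,0, 0.019,-0.04,0,0,0,0,0, 0.019,-0.04,0,0,0,0,0, 0.019,-0.04,0,0,0,0,0, 0,0,0,0,0,0,0, 0,0,0,0,0,0,0]'
python3 - <<'E'
from h import *
im,d,s=snap('top');P=cloud(cam('top'),d)
for n,x,y,w in(('stack',431,98,50),('crouch',438,-110,45),('nozzle',523,1,20),('cutter',735,135,45),('ramekin',367,-286,40)):
    q=P[(d>0)&(abs(P[...,0]-x)<w)&(abs(P[...,1]-y)<w)&(P[...,2]>8)]
    print(n,len(q),q.min(0).round(),q.max(0).round())
for lo,hi in((38,68),(68,96),(98,138),(140,180)):
    q=P[(d>0)&(abs(P[...,0]-431)<45)&(abs(P[...,1]-98)<45)&(P[...,2]>lo)&(P[...,2]<hi)];print(lo,hi,len(q),q.min(0).round(),q.max(0).round())
a=cv2.resize(im[150:270,190:400],None,fx=2,fy=2);im2,_,_=snap('scene');b=cv2.resize(im2[110:270,150:350],None,fx=2.1,fy=2.1)
c=np.zeros((600,420,3),np.uint8);c[:240,:420]=a;c[240:240+b.shape[0],:b.shape[1]]=b;cv2.imwrite('pics/fin.png',c[...,::-1])
E
```

```text
time: 42.5
tool_pos: [501.7, -298.0, 214.0]
tcp_rot: [-179.9, 0.2, -23.5]
ft_force: [-0.6, 0.4, -0.2]
finger_gap: 85.4
stack 502 [381.  48.   8.] [480. 147. 178.]
crouch 506 [ 393. -155.    8.] [483. -65. 641.]
nozzle 30 [516. -10.   8.] [531.   9.  38.]
cutter 78 [704.  93.   8.] [770. 162.  27.]
ramekin 1223 [ 327. -305.  542.] [ 407. -246.  640.]
38 68 95 [399.  67.  38.] [464. 131.  68.]
68 96 78 [405.  72.  68.] [460. 126.  96.]
98 138 48 [411.  77.  99.] [455. 118. 138.]
140 180 99 [414.  84. 140.] [447. 113. 178.]
```

View pics/fin.png

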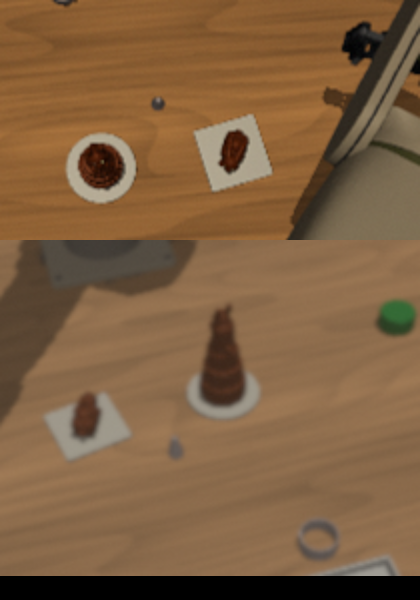

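```bash
python3 -c "
from bench import r
print(r.hand_in())"
```

```text
the job is handed in; nothing more can be done
None
```

The showpiece is built on the round board in the order asked: large drum, middle drum, small drum, then the upright rabbit on top. The crouching rabbit stands upright on the square board, and I handed the job in at about 42.6 s.

**Stack:** After each drum was placed, the wrist camera put it within about 2 mm of the board's centre. The last pictures show the tower standing straight, with its top at about 178 mm against the 174 mm expected.

**Crouching rabbit:** The wrist camera measured it about 2 mm from the middle of the square board. The wrist and top views disagreed by 1–2 mm on where the boards are, so I left it there.

**Bystanders:** The nozzle and cutter read as before and were never touched. In the last top view the arm hid the ramekin, so I did not check it again at the end, but the arm never worked near it. The green and pink drums were not touched.

**Forces:** The largest force I read at the end of a move was about 19 N, when the crouching rabbit was set down. I viewed 16 pictures, two over the budget of 14.

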